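# Weed out the tired spring clamp on the cab desk

### The job

Three like spring clamps for the running sheets lie on the train driver's desk, and one has a worn-out spring. Squeeze their handles to feel which one gives easily; keeping that one's handles squeezed home, carry it over and lay it flat in the metal reject tray. The two sound ones stay on the desk where they lie: do not lift them.

Things in the scene. Friction and masses are not known exactly. Their poses are not given: they have to be found in the camera images.
- clip_a: Spring clamp A, steel with grey grips, lying on its side: 24 mm high, 125 mm long, about 100 g. All three look alike; one is weak. Origin: at the hinge pin, on the underside (desk level); z up. The closed jaws point to its own +x, ending at x = 50 mm. Two handles point to -x, from x = -25 to -73 mm, one each side of its x axis, splaying apart.
- clip_b: Spring clamp B, built and measured as A. Squeeze the handles along its own y at x = -50 mm: over their outer faces they measure 55 mm there at rest, 29 mm when squeezed home, then parallel and against a stop. A weak clamp gives from 1.5 N and is home at 4 N; held so at 10 to 20 N it can be lifted. It springs open when let go.
- clip_c: Spring clamp C, built and measured as A. Any of the three may be the weak one. A sound clamp does not give below about 20 N at the handles and would take 100 N to be squeezed home, so a squeeze of about 10 N tells sound from weak.
- clip_a_l (a joint): how far clamp A's handles are squeezed: 0 rad at rest with the jaws shut, 0.25 rad squeezed home with the jaws wide open.
- clip_b_l (a joint): how far clamp B's handles are squeezed: 0 rad at rest with the jaws shut, 0.25 rad squeezed home with the jaws wide open.
- clip_c_l (a joint): how far clamp C's handles are squeezed: 0 rad at rest with the jaws shut, 0.25 rad squeezed home with the jaws wide open.
- tray: the reject tray: an open aluminium tray fixed on the desk, 220 mm along its x, 170 mm along its y, 45 mm high, walls and floor 5 mm thick. Origin: centre of its underside, at desk level; z up. It stands to the left or to the right of the clamps.
Things that resemble listed ones, but are neither listed nor needed, are in the scene too. What is shaped like the clip_b but turquoise is not meant. What is shaped like the clip_c but orange is not meant.

How it is judged:
By the outcome, as a careful person would: the job done as asked, in the order asked, and still so for the second after the job is handed in, with the robot touching nothing.
It also fails if it takes over 58 s, if anything falls off the work surface, if the arm or the gripper's body presses on something with over 40 N, if the wrist force passes 120 N, or if a joint passes its speed limit or range.

### The arm

A 6-joint arm with a two-finger parallel gripper is mounted at the origin on the work surface. World frame = base frame: x ahead of the robot, y to its left, z up, the work surface at z = 0. Lengths are in m, angles in rad, forces in N, time in s.
With the tool pointing down it reaches from about 0.35 to 0.775 m from the base axis. Payload 7.3 kg.
Tool frame: the origin (TCP) lies at the very end of the fingers, on their centre line; the grasp point (between the pads) lies 19 mm behind it; z points along the fingers, y is the line along which they close (so a half turn about z gives the same grasp; the last joint's range is limited). The gripper opens to 92 mm and grips with 3 to 60 N. Pads are 19 mm wide; open, the fingers measure 130 mm over their backs; the gripper's body (75 mm by 190 mm) begins 47 mm behind the grasp point.
Start: joints at [-1.465, 0.342, 1.524, -0, 1.275, -0.146], TCP at [0.131, -0.508, 0.227] pointing down, gripper open.
Joint ranges: [-2.53, 2.53], [-0.77, 2.02], [0.04, 2.7], [-1, 4.14], [0.28, 2.66], [-3.11, 3.11]. Speed limits (rad/s): [2.57, 2.57, 3.14, 3.14, 3.14, 3.14].

### API

Orientations are given as [roll, pitch, yaw] about the fixed x, y, z axes, in that order (R = Rz(yaw) Ry(pitch) Rx(roll)).
In Python, from cell import robot gives the robot as it stands.
- The arm moves only by the tool apply_moves, never from a script. Its argument "motion" is text: rows parted by semicolons, each of 7 numbers parted by spaces: the opening in per cent of the stroke, from 0 (shut) to 100 (fully open), then the shift along the tool's x, y, z in cm, then the turn, a rotation vector about the tool's x, y, z in rad. A call has 1 to 20 rows; each row shifts and turns the commanded pose from where the row before left it, along the tool's axes as they then stand; what a row does not reach is not made up. A row lasts 1/8 s, in which the tool goes at most 62.5 mm and 10.7 degrees, less where a joint would pass 70% of its speed; a pose out of reach is approached as far as the arm can. A call with a gripper value outside its range is refused whole. The fingers move at their own pace and stop on an object; "force" is the grip in N (left out, the last holds). Time passes only in rows, so rows that do not move let the fingers close. It gives the time, the measured TCP pose, the force, the opening and the grip force at its end, in the units of the state.
- robot.observe(): the state, without advancing time (a new reading comes with each control period).
- robot.read_camera(name): name is "scene" or "top"; returns a dict with "img" (400x640x3 uint8, red, green, blue), "fovy" (degrees; the focal length in pixels is half the picture's height over the tangent of half this angle, whatever the lens; pixels are square), "cx", "cy" (the principal point, pixels), "k1" (the pictures are not rectified: a ray, as slopes to the right and down, at radius r is drawn at 1 + k1 r^2 times it, then the intrinsics apply), "R" (3x3) and "t" (3): a world point X has camera coordinates R X + t. Camera axes: x right, y down, z forward; pixel columns grow to the right and rows downward; lengths in m; the calibration is good to about 2 mm. A picture is of the moment at which its call begins. There is no depth.
- robot.hand_in(): hands the job in; it is judged then, once.
Trained networks look in a picture, given as the dict that the camera call returned (one of the last four; its "shot" number tells which), for a name from the list of things; names that differ only in an ending like _2 or _b are one class to them, and where a whole thing is asked for, a point or a joint stands for the part that bears it (a point fixed in the world has none). Each returns a list of dicts, best first, with "score" (0 to 1); they miss things now and then, are a little off and sometimes report something else, mostly with a low value. They report only what shows in the picture. A call takes as long as a camera call. They do not tell look-alikes from the thing itself.
- robot.search_frame(target, picture): "centre" ([x, y, z] in m, in world coordinates, good to about 4 mm: the middle of the surface that is visible of it).
- robot.trace(target, picture): "pixels" (400x640 bool, what is visible of it).
The state is a dict: "time": time; "qpos": joint angles; "qvel": joint speeds; "joint_efforts": joint torques, N m; "tool_pos": TCP position; "tool_rot": TCP orientation; "contact_force": force on the tool from outside, world axes, zero at the start; "torque": the same for the moment, N m; "opening": finger opening in m; "grip_force": force on a finger pad.
Only numpy, scipy, OpenCV 4.12 (cv2) and the standard library are available. Lean on these libraries where they do the work, as an engineer would, in place of code of your own. Each camera call takes 0.05 s, during which the arm holds its last target. There are 200 camera calls.

## Working session

There is one attempt and no reset: what is moved stays moved. The work goes in short steps, Python scripts to look and compute and a tool call to move; the robot and the scene stay as the last step left them, time stands still between calls to the robot, and variables do not carry over. Pictures are saved under pics/ and viewed, at most 10 in all, crops included, and the job is handed in when it is done.

Besides the shell and the picture viewer there is one more tool, called after "Request:" in YAML: its name, and indented under it one key for each argument. apply_moves: Moves the arm, as the interface text tells. Its arguments: {"type":"object","properties":{"motion":{"type":"string"},"force":{"type":"number"}},"required":["motion"]}

```bash
mkdir -p pics; ls; python3 - <<'E'
from cell import robot
import cv2,numpy as np
s=robot.observe()
print({k:np.round(v,3) for k,v in s.items()})
for n in ("top","scene"):
    p=robot.read_camera(n)
    cv2.imwrite(f"pics/{n}0.png",p["img"][:,:,::-1])
    print(n,{k:np.round(v,4) for k,v in p.items() if k!="img"})
    for t in ("clip_a","tray"):
        for d in robot.search_frame(t,p): print(t,np.round(d["centre"],3),round(d["score"],2))
        for d in robot.trace(t,p):
            ys,xs=np.nonzero(d["pixels"]); print("  px",xs.mean().round(),ys.mean().round(),len(xs),round(d["score"],2))
E
```

```text
pics
{'time': np.float64(0.0), 'qpos': array([-1.465,  0.343,  1.525, -0.   ,  1.275, -0.146]), 'qvel': array([-0.   , -0.   , -0.001, -0.002, -0.002,  0.002]), 'joint_efforts': array([-1.0000e-03, -4.3125e+01, -2.4422e+01,  7.2000e-02,  5.6000e-02,
       -0.0000e+00]), 'tool_pos': array([ 0.131, -0.508,  0.226]), 'tool_rot': array([-3.14 , -0.   ,  0.252]), 'contact_force': array([-0.235,  0.072,  0.227]), 'torque': array([ 0.036, -0.015,  0.016]), 'grip_force': np.float64(0.0), 'opening': np.float64(0.092)}
top {'fovy': np.float64(56.0735), 'cx': np.float64(318.0841), 'cy': np.float64(195.2063), 'k1': np.float64(0.0142), 'R': array([[ 0.009 , -0.9999, -0.0051],
       [-0.9946, -0.0084, -0.1039],
       [ 0.1039,  0.006 , -0.9946]]), 't': array([-0.0033,  0.5708,  0.9462]), 'shot': np.int64(1)}
clip_a [0.738 0.033 0.019] 0.95
clip_a [ 0.538 -0.156  0.019] 0.82
clip_a [0.567 0.145 0.017] 0.71
clip_a [0.538 0.002 0.022] 0.6
clip_a [ 0.381 -0.062  0.022] 0.56
  px 264.0 198.0 355 0.81
  px 306.0 136.0 315 0.74
  px 375.0 209.0 323 0.7
  px 315.0 213.0 135 0.7
  px 320.0 208.0 154 0.67
  px 342.0 271.0 383 0.54
tray [ 0.556 -0.397  0.001] 0.64
  px 470.0 204.0 6162 0.75
scene {'fovy': np.float64(45.9263), 'cx': np.float64(321.2805), 'cy': np.float64(197.2298), 'k1': np.float64(-0.088), 'R': array([[ 0.7911,  0.6117,  0.0079],
       [ 0.3382, -0.4266, -0.8389],
       [-0.5097,  0.6663, -0.5443]]), 't': array([-0.4424, -0.1537,  1.6684]), 'shot': np.int64(2)}
clip_a [ 0.385 -0.069  0.021] 0.78
clip_a [ 0.543 -0.16   0.017] 0.75
clip_a [0.749 0.034 0.017] 0.72
clip_a [0.528 0.    0.018] 0.65
clip_a [0.563 0.144 0.017] 0.58
  px 283.0 227.0 395 0.73
  px 351.0 186.0 437 0.71
  px 314.0 203.0 476 0.7
  px 264.0 194.0 236 0.65
  px 384.0 224.0 345 0.54
tray [ 0.555 -0.39   0.006] 0.97
```

```bash
python3 - <<'E'
import cv2
i=cv2.imread("pics/top0.png")
cv2.imwrite("pics/top0c.png",cv2.resize(i[100:310,210:490],(800,600),interpolation=cv2.INTER_CUBIC))
E
```

```text
(no output)
```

View pics/top0.png

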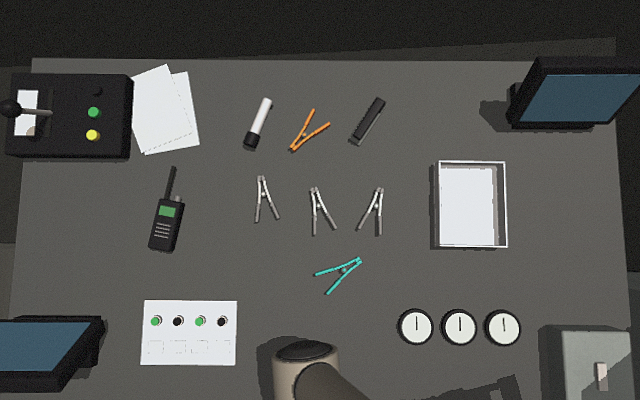

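View pics/top0c.png

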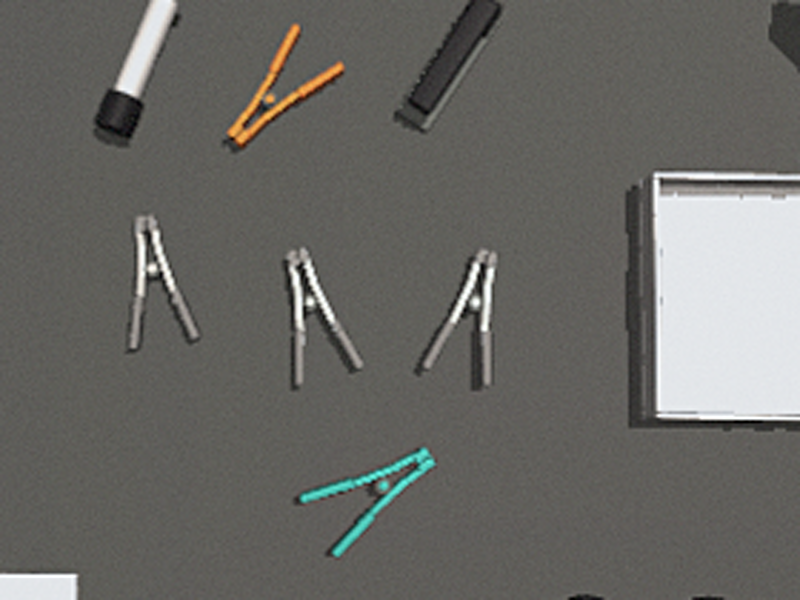

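Top view shows three grey-gripped clamps at px (264,198), (320,210) and (374,210). The orange look-alike at (308,132) and the turquoise one at (341,270) are decoys. The tray is at (470,204). The enlarged crop confirms that only the three grey ones fit. Next I measure their poses.

```bash
cat > h.py <<'E'
import numpy as np,cv2
def back(p,uv,z):
    f=200/np.tan(np.radians(p["fovy"])/2)
    K=np.array([[f,0,p["cx"]],[0,f,p["cy"]],[0,0,1]])
    n=cv2.undistortPoints(np.array(uv,float).reshape(-1,1,2),K,np.array([p["k1"],0,0,0,0.]))[:,0]
    R=np.array(p["R"]);t=np.array(p["t"])
    d=np.c_[n,np.ones(len(n))]@R; c=-R.T@t
    return c+d*((z-c[2])/d[:,2])[:,None]
E
python3 - <<'E'
from cell import robot
import numpy as np
from h import back
p=robot.read_camera("top")
C=[[(146,218),(152,268),(133,348),(195,340)],[(297,252),(309,302),(297,383),(358,368)],[(487,253),(475,302),(425,370),(487,383)]]
for c in C:
    X=back(p,np.array(c)/2.857+[210,100],.022)[:,:2]
    m=(X[2]+X[3])/2; u=X[0]-m; L=np.linalg.norm(u); u/=L
    print("jaw,pin,ends",X.round(3).tolist(),"L",L.round(3),"sep",np.linalg.norm(X[2]-X[3]).round(3),"head",np.arctan2(u[1],u[0]).round(3),"grip(x=-50)",(m+u*.023).round(3),"pinpred",(m+.073*u).round(3))
print("tray",back(p,[(438,161),(505,161),(507,247),(433,248)],.045).round(3).tolist())
E
```

```text
jaw,pin,ends [[0.62, 0.152], [0.574, 0.146], [0.501, 0.161], [0.508, 0.105]] L 0.117 sep 0.057 head 0.165 grip(x=-50) [0.527 0.137] pinpred [0.577 0.145]
jaw,pin,ends [[0.59, 0.013], [0.544, 0.001], [0.47, 0.012], [0.484, -0.044]] L 0.116 sep 0.057 head 0.251 grip(x=-50) [ 0.5  -0.01] pinpred [0.548 0.002]
jaw,pin,ends [[0.591, -0.162], [0.545, -0.15], [0.483, -0.105], [0.472, -0.161]] L 0.117 sep 0.057 head -0.251 grip(x=-50) [ 0.5   -0.138] pinpred [ 0.548 -0.151]
tray [[0.66, -0.306, 0.045], [0.662, -0.477, 0.045], [0.443, -0.473, 0.045], [0.438, -0.288, 0.045]]
```

Request:
apply_moves:
  motion: "85 4.48 -2.67 0 0 0 0;85 4.48 -2.67 0 0 0 0;85 4.48 -2.67 0 0 0 0;85 4.48 -2.67 0 0 0 0;85 4.48 -2.67 0 0 0 0;85 4.48 -2.67 0 0 0 0;85 4.48 -2.67 0 0 0 0;85 4.48 -2.67 0 0 0 0;85 4.48 -2.67 0 0 0 0;85 4.48 -2.67 0 0 0 0;85 0 0 4 0 0 0.168;85 0 0 4 0 0 0.168;85 0 0 4 0 0 0.167;85 0 0 0 0 0 0;85 0 0 0 0 0 0"
  force: 8

```text
time: 2.42
tool_pos: [0.499, -0.1387, 0.1081]
tool_rot: [3.141, -0.002, -0.248]
contact_force: [0.7, -0.8, 0.1]
opening: 0.0784
grip_force: 0.0
```

Request:
apply_moves:
  motion: "85 0 0 3 0 0 0;85 0 0 3 0 0 0;85 0 0 2.5 0 0 0;85 0 0 1.2 0 0 0;85 0 0 0.5 0 0 0;85 0 0 0 0 0 0;85 0 0 0 0 0 0"

```text
time: 3.3
tool_pos: [0.4988, -0.1386, 0.0056]
tool_rot: [3.141, -0.002, -0.251]
contact_force: [0.4, -0.8, -0.0]
opening: 0.078
grip_force: 0.0
```

```bash
python3 - <<'E'
from cell import robot
import cv2,numpy as np
p=robot.read_camera("scene"); cv2.imwrite("pics/s1.png",cv2.resize(p["img"][130:290,200:440,::-1],(800,533),interpolation=cv2.INTER_CUBIC))
s=robot.observe();print(s["tool_pos"],s["contact_force"],s["opening"])
E
```

```text
[ 0.49868936 -0.1384648   0.00549638] [ 0.10123288  0.43212955 -0.27506678] 0.0782277979137012
```

View pics/s1.png

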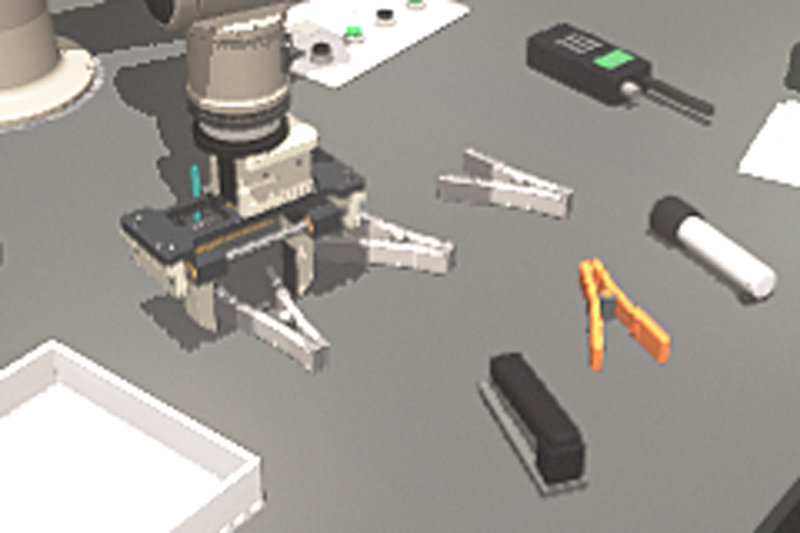

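The fingers straddle the handles of the right-hand clamp (crop px 270,310) and stand clear of its neighbour. I'll squeeze at 8 N.

Request:
apply_moves:
  motion: "60 0 0 0 0 0 0;50 0 0 0 0 0 0;40 0 0 0 0 0 0;25 0 0 0 0 0 0;25 0 0 0 0 0 0;25 0 0 0 0 0 0;25 0 0 0 0 0 0;25 0 0 0 0 0 0"
  force: 8

```text
time: 4.35
tool_pos: [0.4982, -0.1382, 0.0048]
tool_rot: [3.142, -0.0, -0.251]
contact_force: [-1.2, 2.9, 5.7]
opening: 0.0289
grip_force: 7.9
```

The opening is 28.9 mm at 8 N, so this clamp is squeezed home and is the weak one. I'll firm the grip and lift gently.

Request:
apply_moves:
  motion: "20 0 0 0 0 0 0;20 0 0 0 0 0 0;20 0 0 0 0 0 0;20 0 0 -0.3 0 0 0;20 0 0 -0.7 0 0 0;20 0 0 -1.2 0 0 0;20 0 0 -1.8 0 0 0;20 0 0 -2 0 0 0;20 0 0 -2 0 0 0;20 0 0 -2 0 0 0;20 0 0 -1.5 0 0 0;20 0 0 -0.5 0 0 0;20 0 0 0 0 0 0;20 0 0 0 0 0 0"
  force: 17

```text
time: 6.1
tool_pos: [0.4978, -0.1381, 0.124]
tool_rot: [-3.141, 0.001, -0.251]
contact_force: [-0.3, 0.1, -0.9]
opening: 0.0276
grip_force: 16.8
```

```bash
python3 - <<'E'
from cell import robot
import cv2,numpy as np
p=robot.read_camera("scene"); cv2.imwrite("pics/s2.png",cv2.resize(p["img"][110:270,200:440,::-1],(800,533),interpolation=cv2.INTER_CUBIC))
E
```

```text
(no output)
```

View pics/s2.png

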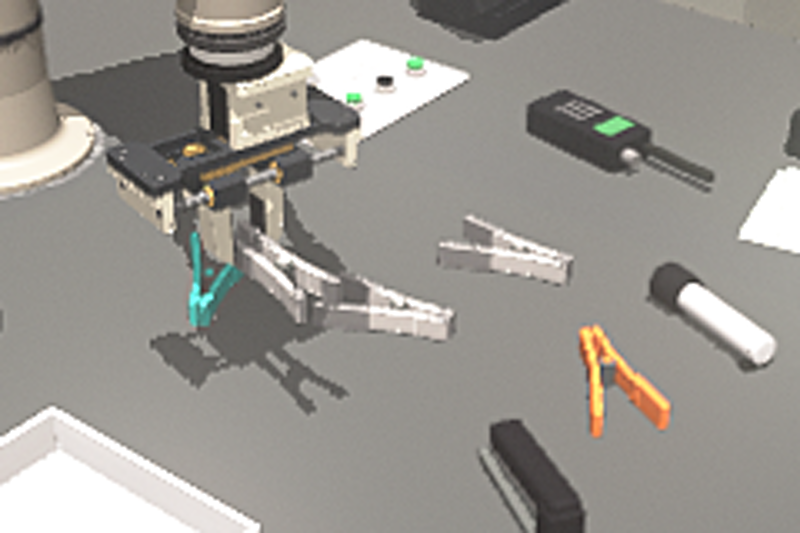

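The clamp is held squeezed home and level. I'll carry it to the tray centre (about 0.55, -0.389) at yaw 0.

Request:
apply_moves:
  motion: "20 0 0 0 0 0 -0.06;20 0 0.5 0 0 0 -0.07;20 0 0.5 0 0 0 -0.07;20 0 0.5 0 0 0 -0.051;20 0.2 2 0 0 0 0;20 0.2 3 0 0 0 0;20 0.2 3.4 0 0 0 0;20 0.2 3.4 0 0 0 0;20 0.2 3.4 0 0 0 0;20 0.2 3.4 0 0 0 0;20 0.2 2.5 0 0 0 0;20 0 1.5 0 0 0 0;20 0 0.7 0 0 0 0;20 0 0 0 0 0 0;20 0 0 0 0 0 0;20 0 0 0 0 0 0"

```text
time: 8.15
tool_pos: [0.5105, -0.3854, 0.125]
tool_rot: [3.142, -0.0, 0.001]
contact_force: [0.2, -0.2, -0.7]
opening: 0.0273
grip_force: 16.8
```

```bash
python3 - <<'E'
from cell import robot
import cv2,numpy as np
p=robot.read_camera("scene")
cv2.imwrite("pics/s3.png",cv2.resize(p["img"][150:350,120:420,::-1],(800,533),interpolation=cv2.INTER_CUBIC))
E
```

```text
(no output)
```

View pics/s3.png

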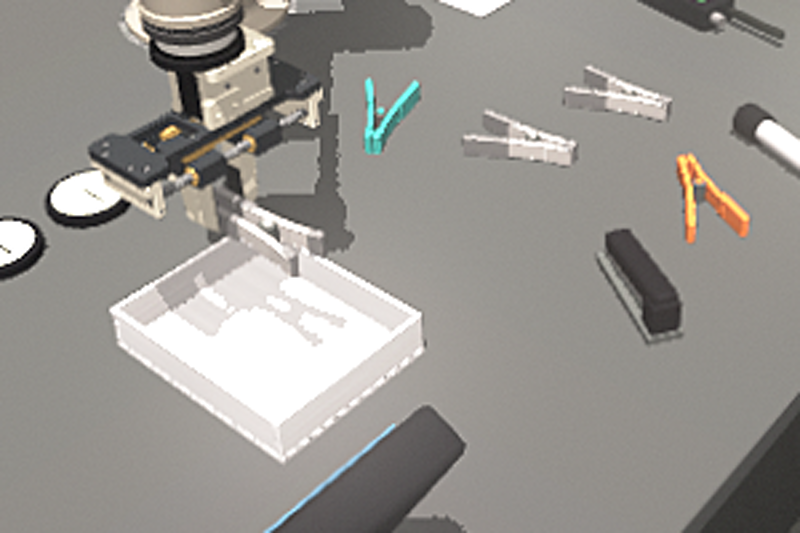

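The clamp is over the tray, still gripped and clear of the walls. Lowering until the clamp reaches the tray floor (TCP about 0.011).

Request:
apply_moves:
  motion: "20 0 0.3 1 0 0 0;20 0 0 2 0 0 0;20 0 0 2.5 0 0 0;20 0 0 2.5 0 0 0;20 0 0 1.5 0 0 0;20 0 0 0.8 0 0 0;20 0 0 0.4 0 0 0;20 0 0 0.2 0 0 0;20 0 0 0.2 0 0 0;20 0 0 0.2 0 0 0;20 0 0 0 0 0 0;20 0 0 0 0 0 0"

```text
time: 9.7
tool_pos: [0.5104, -0.3892, 0.0119]
tool_rot: [3.141, -0.0, -0.0]
contact_force: [-0.2, -0.7, -0.4]
opening: 0.0276
grip_force: 16.8
```

Request:
apply_moves:
  motion: "20 0 0 0.1 0 0 0;20 0 0 0.1 0 0 0;20 0 0 0 0 0 0;35 0 0 0 0 0 0;40 0 0 0 0 0 0;50 0 0 0 0 0 0;60 0 0 0 0 0 0;70 0 0 0 0 0 0;78 0 0 0 0 0 0;78 0 0 0 0 0 0;78 0 0 0 0 0 0;78 0 0 0 0 0 0"
  force: 10

```text
time: 11.2
tool_pos: [0.5103, -0.3891, 0.0097]
tool_rot: [-3.142, 0.0, -0.0]
contact_force: [-0.6, 0.4, -0.4]
opening: 0.0719
grip_force: 0.0
```

Request:
apply_moves:
  motion: "78 0 0 -0.5 0 0 0;78 0 0 -1 0 0 0;78 0 0 -2 0 0 0;78 0 0 -4 0 0 0;78 0 0 -5 0 0 0;78 0 0 -4 0 0 0;78 -3 0 -2 0 0 0;78 -5 0 0 0 0 0;78 -5 0 0 0 0 0;78 0 0 0 0 0 0;78 0 0 0 0 0 0"

```text
time: 12.58
tool_pos: [0.3809, -0.3895, 0.1957]
tool_rot: [3.14, -0.002, -0.001]
contact_force: [0.5, 0.6, 0.2]
opening: 0.0716
grip_force: 0.0
```

```bash
python3 - <<'E'
from cell import robot
import cv2,numpy as np
p=robot.read_camera("scene")
cv2.imwrite("pics/s4.png",cv2.resize(p["img"][150:350,120:420,::-1],(800,533),interpolation=cv2.INTER_CUBIC))
E
```

```text
(no output)
```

View pics/s4.png

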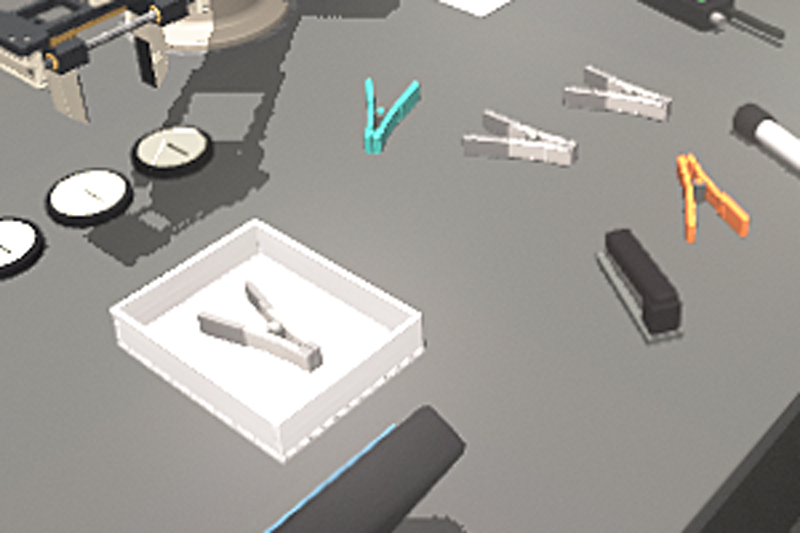

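The clamp lies flat in the tray (crop px 265,330). The other two are untouched on the desk and the gripper is clear.

```bash
python3 -c "
from cell import robot
print(robot.hand_in())"
```

```text
the job is handed in; nothing more can be done
None
```

The weak clamp (the right-hand of the three, squeezed home at 8 N) lies flat in the reject tray and the job is handed in; I did not squeeze the other two, since the first one gave, and they stay where they lay on the desk.

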